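# Tip the starter crate back and slide the lifting blade under it

## Robot

A 6-joint arm with a two-finger parallel gripper is mounted at the origin on the work surface. World frame = base frame: x ahead of the robot, y to its left, z up, the work surface at z = 0. Lengths are in m, angles in rad, forces in N, time in s.
With the tool pointing down it reaches from about 0.425 to 0.95 m from the base axis. Payload 3.5 kg.
Tool frame: the origin (TCP) lies at the very end of the fingers, on their centre line; the grasp point (between the pads) lies 19 mm behind it (ctrl.grip_point_offset is the distance from the TCP to the grasp point, in m); z points along the fingers, y is the line along which they close (so a half turn about z gives the same grasp; the last joint's range is limited). The gripper opens to 85 mm and grips with 20 to 120 N. Pads are 22 mm wide; open, the fingers measure 114 mm over their backs; the gripper's body (76 mm by 85 mm) begins 54 mm behind the grasp point. The pads swing forward as they close: fully open they stand 13 mm farther back than shut.
Start: joints at [-1.408, 0.286, 1.577, -0, 1.279, -0.15], TCP at [0.208, -0.642, 0.231] pointing down, gripper open.
Joint ranges: [-2.77, 2.77], [-0.9, 2.22], [0.21, 2.48], [-1.53, 4.67], [0.24, 2.81], [-2.84, 2.84]. Speed limits (rad/s): [2.79, 2.79, 3.14, 3.14, 3.14, 3.14].

## Interface

Orientations are given as a unit quaternion [x, y, z, w].
In Python, from plant import ctrl gives the robot as it stands. The module is installed in compiled form; this text tells all that it offers.
- The arm moves only by the shell command python3 -m pendant 'ROWS' [OPENING] [FORCE]. ROWS is JSON, a list of rows, each an object of numbers: "dx", "dy", "dz": the shift along the tool's x, y, z in cm; "twist": the turn about the tool's z in degrees. A call has 1 to 10 rows; each row is the pose to reach, as a shift and turn from the pose commanded when the call began, along the tool's axes at that moment; what a row does not reach only later rows make up. A row lasts 1/8 s, in which the tool goes at most 62.5 mm and 10.7 degrees, less where a joint would pass 70% of its speed; a pose out of reach is approached as far as the arm can. A call with a gripper value outside its range is refused whole. OPENING is the opening in per cent of the stroke, from 0 (shut) to 100 (fully open), set as the call begins (- or left out, the last holds). The fingers move at their own pace and stop on an object; FORCE is the grip in N (left out, the last holds). Time passes only in rows, so rows that repeat a pose let the fingers close. It gives the time, the measured TCP pose, the force, the opening and the grip force at its end, in the units of the state.
- ctrl.get_state(): the state, without advancing time (a new reading comes with each control period).
- ctrl.read_camera(name): name is "scene" or "top"; returns a dict with "img" (480x640x3 uint8, red, green, blue), "depth" (480x640 float32, m along the optical axis (not along the pixel's ray), 0 where there is no reading), "camera_matrix" (3x3 intrinsics, pixels), "xyz" and "rotation" of the camera in the world. Camera axes: x right, y up, looking along -z (the intrinsics and any distortion apply to the point x, -y, -z); pixel columns grow to the right and rows downward; lengths in m; the calibration is good to about 2 mm. A picture is of the moment at which its call begins.
- ctrl.sign_off(): hands the job in; it is judged then, once.
The state is a dict: "time": time; "qpos": joint angles; "dq": joint speeds; "joint_efforts": joint torques, N m; "eef_pos": TCP position; "tcp_rot": TCP orientation; "contact_force": force on the tool from outside, world axes, zero at the start; "wrist_torque": the same for the moment, N m; "opening": opening from 0.0 (shut) to 1.0 (fully open); "finger_force": force on a finger pad.
Only numpy, scipy, OpenCV 4.12 (cv2) and the standard library are available. Lean on these libraries where they do the work, as an engineer would, in place of code of your own. Each camera call takes 0.05 s, during which the arm holds its last target. There are 200 camera calls.

## Task

The tall wooden crate has to be taken off the bench on the lifting blade. Push its top away from the robot so that it tips back on its rear bottom edge and stays leaning on the steel pipe rest behind it; then take the steel blade by its upright grip and slide it flat on the bench, square to the crate and under the middle of its raised front edge, about three centimetres in. Leave the crate leaning with the blade under it, and leave the squat crate standing where it is.

Things in the scene. Friction and masses are not known exactly. Their poses are not given: they have to be found in the camera images.
- crate_front (a point): The tall plywood crate with battens, 70 mm deep (x), 100 wide (y), 180 high (z), 0.4 to 0.85 kg, loose, left or right of the squat crate. The point is the middle of its front bottom edge, nearest the robot; x to its rear, y left, z up its face. Its foot grips: pushed along x 130 to 160 mm up it tips, past 21 degrees falls back and leans stably with this edge 35 mm up and 9 mm further on.
- blade_grip (a point): Lifting blade, loose: flat steel plate 4 mm thick, 60 wide, 125 long, 0.22 kg, lying left or right of the crates, with an upright dark wooden grip near its rear end, 40 mm long (along x), 18 wide, reaching 10 to 54 mm above the underside. The point is on the grip's axis, 34 mm above the underside; x along the blade to its free front edge, y left, z up.
- blade_tip (a point): Middle of the blade's free front edge, on its underside, 100 mm ahead of the grip point along the blade's x. Same axes as the grip point.
- rest: Pipe rest fixed to the bench: a level steel pipe 24 mm thick, 360 mm long, axis 120 mm up, on two uprights. Origin on the bench below the front of the pipe, mid-length; x away from the robot, y along the pipe. Both crates stand in front of it, about parallel, rear faces about 70 mm short of the pipe; the tipped crate leans on it at 26 to 33 degrees, its top never above 195 mm.
- squat_mid (a point): The squat crate, same look, 70 mm deep, 110 wide, only 80 high, loose, beside the tall crate in front of the same rest, centres about 170 mm apart. To be left alone. The point is its centre, 40 mm up.
Mind the look-alikes: they are no part of the job. What is shaped like the part that bears blade_grip but blue is not meant.

How it is judged:
On the way, in this order (a step that is already met when the one before it is completed fails the run):
1. the tall crate is tipped back on its rear edge, front edge raised (angle between crate_front's own z axis and vertical between 0.38 and 0.7 rad and height (world z) of crate_front between 0.02 and 0.06 m), for 0.3 s.
2. the blade is under the raised front edge (angle between crate_front's own z axis and vertical above 0.38 rad and x of crate_front in the frame of blade_tip below -0.015 m and z of crate_front in the frame of blade_tip above 0.005 m and y of crate_front in the frame of blade_tip between -0.025 and 0.025 m), for 0.2 s.
At the end, for the whole second after the job is handed in: The tall crate leans back 22 to 40 degrees, front edge 20 to 60 mm up; the blade lies flat on the bench, its front edge 15 to 70 mm past the crate's front edge, within 25 mm of its middle and 12 degrees of square; the squat crate has moved under 30 mm (all of step 1 and x of crate_front in the frame of blade_tip between -0.07 and -0.015 m and y of crate_front in the frame of blade_tip between -0.025 and 0.025 m and angle between the y axis of blade_tip and the y axis of crate_front, either way round below 0.21 rad and angle between blade_tip's own z axis and vertical below 0.08 rad and height (world z) of blade_tip below 0.01 m and distance of squat_mid from where it was at the start of the episode below 0.03 m); the robot touches nothing.
It fails at once if the squat crate is knocked over or pushed away (distance of squat_mid from where it was at the start of the episode above 0.03 m or angle between squat_mid's own z axis and vertical above 0.3 rad).
It also fails if it takes over 64 s, if anything falls off the work surface, if the arm or the gripper's body presses on something with over 40 N, if the wrist force passes 120 N, or if a joint passes its speed limit or range.

## Working session

There is one attempt and no reset: what is moved stays moved. The work goes in short steps, Python scripts to look and compute and a shell command to move; the robot and the scene stay as the last step left them, time stands still between calls to the robot, and variables do not carry over. Pictures are saved under pics/ and viewed, at most 10 in all, crops included, and the job is handed in when it is done.

```bash
mkdir -p pics
cat > h.py <<'E'
import numpy as np, cv2
from plant import ctrl
from scipy.spatial.transform import Rotation as R
def cam(n):
    c=ctrl.read_camera(n); r=np.array(c["rotation"],float)
    c["R"]=r if r.shape==(3,3) else R.from_quat(r).as_matrix(); c["xyz"]=np.array(c["xyz"]); c["K"]=np.array(c["camera_matrix"]); return c
def ray(c,u,v):
    K=c["K"]; return c["R"]@np.array([(u-K[0,2])/K[0,0],-(v-K[1,2])/K[1,1],-1.])
def onplane(c,u,v,z):
    d=ray(c,u,v); return c["xyz"]+d*(z-c["xyz"][2])/d[2]
def cloud(c):
    K=c["K"]; v,u=np.mgrid[:480,:640]; D=c["depth"]
    p=np.stack([(u-K[0,2])/K[0,0]*D,-(v-K[1,2])/K[1,1]*D,-D],-1)
    P=p@c["R"].T+c["xyz"]; P[D==0]=np.nan; return P
E
python3 - <<'E'
from h import *
for n in("scene","top"):
    c=cam(n); cv2.imwrite(f"pics/{n}0.png",c["img"][:,:,::-1]); np.savez(f"{n}0.npz",P=cloud(c),img=c["img"]); print(n,c["xyz"],c["R"].round(3).tolist(),c["K"].tolist(),(c["depth"]>0).mean())
print(ctrl.get_state())
E
```

```text
scene [ 1.29135872 -0.05563608  0.53959658] [[0.076, -0.528, 0.846], [0.997, 0.038, -0.065], [0.002, 0.849, 0.529]] [[503.14777035265985, 0.0, 319.6213130560626], [0.0, 503.14777035265985, 236.958196202485], [0.0, 0.0, 1.0]] 0.996005859375
top [0.41563417 0.01276574 1.44030194] [[-0.001, 0.997, -0.073], [-1.0, 0.0, 0.018], [0.018, 0.073, 0.997]] [[607.601234482361, 0.0, 313.95185829565264], [0.0, 607.601234482361, 236.7534439226701], [0.0, 0.0, 1.0]] 0.995849609375
{'time': 0.1, 'qpos': array([-1.40802427e+00,  2.87143635e-01,  1.57802105e+00, -1.30482988e-05,
        1.27858979e+00, -1.49976079e-01]), 'dq': array([-0.00024134, -0.00160521, -0.00215888,  0.0013313 ,  0.00134382,
       -0.00103347]), 'joint_efforts': array([ 9.13494787e-04, -4.07295263e+01, -2.93699294e+01, -1.55337784e-04,
        3.38678830e-03, -1.61115249e-06]), 'eef_pos': array([ 0.2076246 , -0.64165738,  0.23004628]), 'tcp_rot': array([ 9.87797598e-01,  1.55739322e-01, -1.31610432e-05, -1.08084885e-03]), 'contact_force': array([0.32191398, 0.47138891, 0.15719466]), 'wrist_torque': array([-0.00169815, -0.00526756,  0.02505332]), 'finger_force': 0.0, 'opening': 0.9955638394448435}
```

View pics/scene0.png

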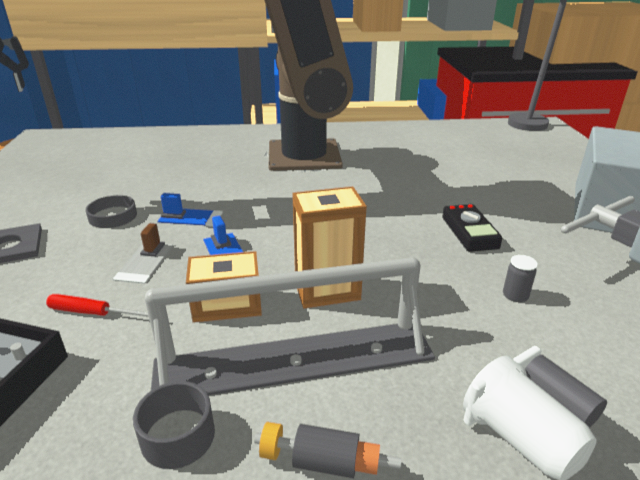

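View pics/top0.png

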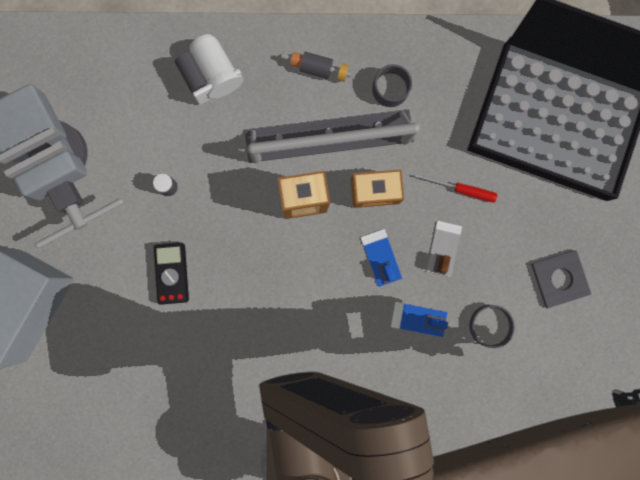

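The top view shows the tall crate at (303,195), the squat crate at (378,188) and the pipe rest running from (250,148) to (415,128). There are three blades:
- Brown grip on a grey steel plate at (445,250).
- Blue at (381,258).
- Blue at (424,320).

The brown-gripped steel one fits the description. I'll measure it and confirm it in a crop.

Run:
```python
from h import *
d=np.load("top0.npz");P=d["P"];I=d["img"].astype(int)
hsv=cv2.cvtColor(d["img"],cv2.COLOR_RGB2HSV)
s=np.load("scene0.npz")
cv2.imwrite("pics/crop.png",np.hstack([cv2.resize(d["img"][200:350,350:500],(400,400)),cv2.resize(s["img"][180:300,100:260],(400,400))])[:,:,::-1])
def box(m,name):
    p=P[m]; r=cv2.minAreaRect((p[:,:2]*1000).astype(np.float32)); print(name,m.sum(),"c/size/ang",np.round(r,1) if 0 else r, "corners",cv2.boxPoints(r).round(0).tolist(),"z med",np.median(p[:,2]).round(4))
def roi(u0,v0,u1,v1):
    m=np.zeros(P.shape[:2],bool); m[v0:v1,u0:u1]=1; return m
Z=np.nan_to_num(P[:,:,2],nan=-1)
box(roi(260,150,345,235)&(Z>.172)&(Z<.19),"tall top")
box(roi(340,160,410,220)&(Z>.072)&(Z<.09),"squat top")
bl=roi(420,210,470,285)
er=bl&(Z>.002)&(Z<.012);box(er,"plate depth")
grey=bl&(hsv[:,:,1]<40)&(hsv[:,:,2]>135);box(grey,"plate colour")
box(bl&(Z>.046),"grip top")
box(bl&(hsv[:,:,1]>90)&(hsv[:,:,0]<20)&(Z>.045),"grip top brown")
box(roi(230,110,430,165)&(Z>.115)&(Z<.14),"pipe")
b=roi(350,170,410,215)
for n in[(303,205)]: print(P[n[1],n[0]])
print("bench z",np.nanmedian(P[270:290,250:340,2]))
for n,rr in(("blue1",(355,225,405,290)),("blue2",(390,295,455,340))):
    box(roi(*rr)&(Z>.003),n); print(Z[roi(*rr)].max())
```

```text
tall top 1606 c/size/ang ((606.2472534179688, 12.910469055175781), (71.14956665039062, 100.0670166015625), 8.712170600891113) corners [[564.0, 57.0], [579.0, -42.0], [649.0, -31.0], [634.0, 68.0]] z med 0.1793
squat top 1501 c/size/ang ((630.248779296875, -156.85275268554688), (70.81358337402344, 111.53323364257812), 4.977046012878418) corners [[590.0, -104.0], [600.0, -215.0], [670.0, -209.0], [661.0, -98.0]] z med 0.0791
plate depth 1336 c/size/ang ((496.5457763671875, -323.272216796875), (118.49179077148438, 177.08531188964844), 89.39170837402344) corners [[407.0, -382.0], [584.0, -383.0], [586.0, -265.0], [409.0, -263.0]] z med 0.0041
plate colour 2943 c/size/ang ((497.26348876953125, -324.765625), (119.24251556396484, 179.23561096191406), 89.12347412109375) corners [[407.0, -383.0], [586.0, -386.0], [588.0, -267.0], [409.0, -264.0]] z med nan
grip top 133 c/size/ang ((456.474365234375, -311.93939208984375), (18.697988510131836, 38.88569641113281), 78.25007629394531) corners [[436.0, -317.0], [474.0, -325.0], [477.0, -307.0], [439.0, -299.0]] z med 0.0527
grip top brown 129 c/siz
[... 243 characters left out ...]
6160888671875), (25.276424407958984, 380.9106750488281), 7.382542133331299) corners [[694.0, 134.0], [742.0, -243.0], [768.0, -240.0], [719.0, 138.0]] z med 0.1295
[0.57467102 0.01283443 0.17553734]
bench z 3.862253852537911e-05
blue1 1192 c/size/ang ((472.76019287109375, -168.30520629882812), (116.65167236328125, 151.84764099121094), 89.80606842041016) corners [[397.0, -226.0], [548.0, -227.0], [549.0, -110.0], [397.0, -110.0]] z med 0.0057
0.062441630368515355
blue2 1095 c/size/ang ((331.2666320800781, -267.7499084472656), (152.3572998046875, 102.88436126708984), 89.95917510986328) corners [[280.0, -344.0], [383.0, -344.0], [383.0, -192.0], [280.0, -192.0]] z med 0.006
0.060199122647162095
```

View pics/crop.png

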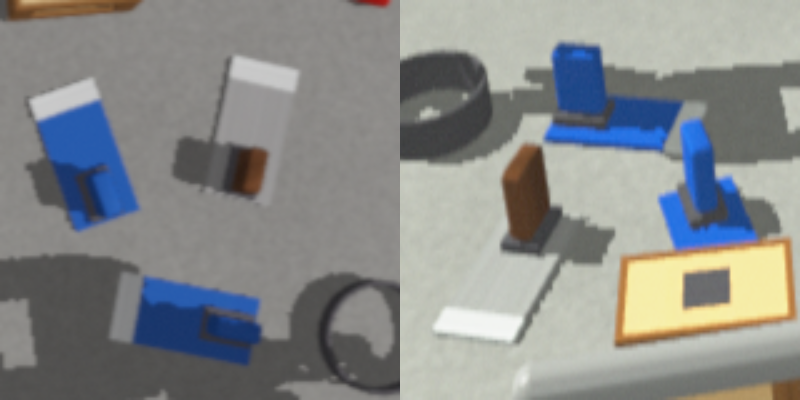

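The crop confirms it: the left panel shows the steel plate with the brown grip, tip pointing up and slightly right, and the other two blades are blue. Measured poses:

| Thing | Position | Yaw |
|---|---|---|
| Tall crate, front middle | (0.571, 0.0075) | +8.8° |
| Brown blade, grip | (0.456, -0.312) | about -11.5° |
| Squat crate, centre | (0.630, -0.157) | about +5° |

The crate heights (179 and 79 mm), top sizes and grip top (53 mm) all match the given sizes. Next I move to a point in front of the tall crate with the gripper shut.

```bash
python3 -m pendant '[{"dx":2,"dy":-2,"twist":2},{"dx":6,"dy":-6,"twist":4},{"dx":10,"dy":-10,"twist":6},{"dx":14,"dy":-14,"twist":8},{"dx":18,"dy":-18,"twist":9},{"dx":22,"dy":-22,"twist":9},{"dx":26,"dy":-26,"twist":9},{"dx":29,"dy":-29.5,"twist":9},{"dx":31,"dy":-31.5,"twist":9},{"dx":31,"dy":-31.5,"twist":9}]' 0 40
python3 - <<'E'
from h import *
s=ctrl.get_state();M=R.from_quat(s["tcp_rot"]).as_matrix();print("yaw",np.degrees(np.arctan2(M[1,0],M[0,0])))
print("to go cm",M.T@(np.array([.5265,.0005,.15])-s["eef_pos"])*100)
E
```

```text
yaw 17.919345555760607
to go cm [ 50.09596799 -51.27230242   8.12990288]$[0]: bad value
```

```bash
python3 -m pendant '[{"dx":2,"dy":-2,"dz":0,"twist":2},{"dx":6,"dy":-6,"dz":0,"twist":4},{"dx":10,"dy":-10,"dz":0,"twist":6},{"dx":14,"dy":-14,"dz":0,"twist":8},{"dx":18,"dy":-18,"dz":0,"twist":9},{"dx":22,"dy":-22,"dz":0,"twist":9},{"dx":26,"dy":-26,"dz":0,"twist":9},{"dx":29,"dy":-29.5,"dz":0,"twist":9},{"dx":31,"dy":-31.5,"dz":0,"twist":9},{"dx":31,"dy":-31.5,"dz":0,"twist":9}]' 0 40
cat > go.py <<'E'
import sys
from h import *
s=ctrl.get_state();M=R.from_quat(s["tcp_rot"]).as_matrix();print("t",s["time"],"pos",s["eef_pos"].round(4),"yaw",np.degrees(np.arctan2(M[1,0],M[0,0])).round(2),"F",s["contact_force"].round(1),"open",round(s["opening"],3),"grip",s["finger_force"])
if len(sys.argv)>3: print("to go cm",(M.T@(np.array(list(map(float,sys.argv[1:4])))-s["eef_pos"])*100).round(2))
E
python3 go.py .5265 .0005 .15
```

```text
time: 1.35
eef_pos: [0.406, -0.2455, 0.2309]
tcp_rot: [0.997, 0.079, -0.0, -0.0]
contact_force: [-0.3, -0.8, -0.2]
opening: -0.002
finger_force: 0.0
t 1.35 pos [ 0.406  -0.2455  0.2309] yaw 9.12 F [-0.3 -0.8 -0.2] open -0.002 grip 0.0
to go cm [ 15.79 -22.38   8.1 ]
```

```bash
python3 -m pendant '[{"dx":2,"dy":-3,"dz":0,"twist":0},{"dx":6,"dy":-8,"dz":0,"twist":0},{"dx":9,"dy":-13,"dz":1,"twist":0},{"dx":12,"dy":-18,"dz":3,"twist":0},{"dx":14.5,"dy":-21,"dz":5.5,"twist":0},{"dx":15.8,"dy":-22.4,"dz":7.5,"twist":0},{"dx":15.8,"dy":-22.4,"dz":8.1,"twist":0},{"dx":15.8,"dy":-22.4,"dz":8.1,"twist":0}]' 
python3 go.py .5265 .0005 .15
```

```text
time: 2.35
eef_pos: [0.5268, -0.0025, 0.15]
tcp_rot: [0.997, 0.077, -0.001, 0.0]
contact_force: [0.6, -0.9, 0.0]
opening: -0.001
finger_force: 0.0
t 2.35 pos [ 0.5268 -0.0025  0.15  ] yaw 8.87 F [ 0.6 -0.9  0. ] open -0.001 grip 0.0
to go cm [ 0.02 -0.3  -0.  ]
```

```bash
python3 -m pendant '[{"dx":1,"dy":-0.3,"dz":0,"twist":0},{"dx":2,"dy":-0.3,"dz":0,"twist":0},{"dx":2.8,"dy":-0.3,"dz":0,"twist":0},{"dx":3.4,"dy":-0.3,"dz":0,"twist":0},{"dx":4,"dy":-0.3,"dz":0,"twist":0},{"dx":4.6,"dy":-0.3,"dz":0,"twist":0},{"dx":5.2,"dy":-0.3,"dz":0,"twist":0},{"dx":5.8,"dy":-0.3,"dz":0,"twist":0},{"dx":6.2,"dy":-0.3,"dz":0,"twist":0},{"dx":6.2,"dy":-0.3,"dz":0,"twist":0}]'
python3 - <<'E'
from h import *
c=cam("scene"); cv2.imwrite("pics/push1.png",c["img"][150:350,130:450,::-1])
E
```

```text
time: 3.6
eef_pos: [0.5881, 0.0113, 0.1501]
tcp_rot: [0.997, 0.078, -0.0, -0.0]
contact_force: [-0.8, 0.1, 0.9]
opening: -0.002
finger_force: 0.6
```

View pics/push1.png

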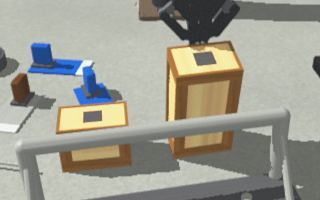

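The crop shows the tall crate, around (205,95), tipping back with the fingers behind its top edge at (200,40). The squat crate hasn't moved. I'll push on past the balance point.

```bash
python3 -m pendant '[{"dx":0.5,"dy":0,"dz":0,"twist":0},{"dx":1,"dy":0,"dz":0,"twist":0},{"dx":1.5,"dy":0,"dz":0,"twist":0},{"dx":2,"dy":0,"dz":0,"twist":0},{"dx":2.5,"dy":0,"dz":0,"twist":0},{"dx":3,"dy":0,"dz":0,"twist":0},{"dx":3.3,"dy":0,"dz":0,"twist":0},{"dx":3.3,"dy":0,"dz":0,"twist":0},{"dx":3.3,"dy":0,"dz":0,"twist":0},{"dx":3.3,"dy":0,"dz":0,"twist":0}]'
python3 - <<'E'
from h import *
c=cam("scene"); P=cloud(c); cv2.imwrite("pics/push2.png",c["img"][150:350,130:450,::-1])
c=cam("top"); P=cloud(c)
E
```

```text
time: 4.9
eef_pos: [0.6204, 0.0164, 0.1503]
tcp_rot: [0.997, 0.078, -0.0, -0.0]
contact_force: [0.5, -1.2, 0.4]
opening: -0.001
finger_force: 0.0
```

View pics/push2.png

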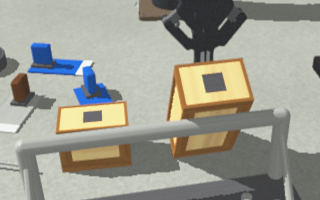

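The crate now leans on the pipe, tilted with its top resting at (210,90), and the contact force is zero. I'll back off and go to the blade grip.

```bash
python3 -m pendant '[{"dx":-2,"dy":0,"dz":0,"twist":0},{"dx":-6,"dy":0,"dz":0,"twist":0},{"dx":-10,"dy":3,"dz":0,"twist":2},{"dx":-14,"dy":7,"dz":0,"twist":5},{"dx":-17,"dy":11,"dz":0,"twist":9},{"dx":-19,"dy":15,"dz":0,"twist":13},{"dx":-20,"dy":20,"dz":0,"twist":17},{"dx":-21,"dy":25,"dz":0,"twist":20},{"dx":-21.2,"dy":29,"dz":0,"twist":20.5},{"dx":-21.2,"dy":29.9,"dz":0,"twist":20.5}]' 70 40
cat > meas.py <<'E'
from h import *
c=cam("top");P=cloud(c);img=c["img"];np.savez("now.npz",P=P,img=img)
Z=np.nan_to_num(P[:,:,2],nan=-1)
X,Y=P[:,:,0],P[:,:,1]
# crate: top face & front face plane fits
def plane(m):
    p=P[m];q=p-p.mean(0);w,v=np.linalg.eigh(q.T@q);n=v[:,0];return p.mean(0),n*np.sign(n[2]),m.sum()
hsv=cv2.cvtColor(img,cv2.COLOR_RGB2HSV)
wood=(hsv[:,:,0]>8)&(hsv[:,:,0]<30)&(hsv[:,:,1]>60)&(hsv[:,:,2]>60)
m=(np.abs(Y-.015)<.1)&(X>.53)&(X<.76)&(Z>.015)&(Z<.21)&wood
p=P[m];print("crate pts",m.sum(),p.min(0),p.max(0))
# front face: fit plane by RANSAC-free split using x position
f=m&(X<.63)&(Z<.15); a,n,k=plane(f);print("front plane",a.round(4),n.round(3),k,"tilt from n",np.degrees(np.arcsin(n[2])),"yaw",np.degrees(np.arctan2(-n[1],-n[0])))
lo=P[m&(Z<.055)];print("lowest pts",lo.shape, lo.mean(0) if len(lo) else"")
yl=lo[np.argsort(lo[:,1])]; print("low edge y range",np.percentile(yl[:,1],[1,99]) if len(lo) else "", "min z", lo[:,2].min() if len(lo) else "")
s=(np.abs(Y+.157)<.08)&(X>.55)&(X<.7)&(Z>.072)&(Z<.09)
print("squat",cv2.minAreaRect((P[s][:,:2]*1000).astype(np.float32)))
E
python3 meas.py; python3 go.py .456 -.312 .06
```

```text
time: 6.25
eef_pos: [0.4573, -0.3142, 0.1507]
tcp_rot: [0.995, -0.102, 0.0, 0.0]
contact_force: [0.4, 0.5, -0.8]
opening: 0.697
finger_force: 0.0
crate pts 3325 [ 0.57306543 -0.03860489  0.02876701] [0.7332081  0.07936731 0.19582441]
front plane [0.606  0.0157 0.0777] [-0.862 -0.132  0.49 ] 1213 tilt from n 29.36225851543406 yaw 8.694328787431385
lowest pts (321, 3) [0.58777916 0.01008187 0.04502606]
low edge y range [-0.03808036  0.05839372] min z 0.028767013751599402
squat ((630.4718627929688, -156.41696166992188), (71.39486694335938, 110.47180938720703), 5.032087326049805)
t 6.3 pos [ 0.4574 -0.3137  0.1505] yaw -11.69 F [ 0.2 -0.5  0.6] open 0.702 grip 0.0
to go cm [-0.18 -0.14  9.05]
```

The crate leans at 29.4° with yaw 8.7°. Its front edge middle is at about (0.581, 0.0095), and the squat crate is unmoved. I'll descend and grasp.

```bash
python3 -m pendant '[{"dx":-0.2,"dy":-0.1,"dz":3,"twist":0},{"dx":-0.2,"dy":-0.1,"dz":7,"twist":0},{"dx":-0.2,"dy":-0.1,"dz":10,"twist":0},{"dx":-0.2,"dy":-0.1,"dz":12,"twist":0},{"dx":-0.2,"dy":-0.1,"dz":13,"twist":0},{"dx":-0.2,"dy":-0.1,"dz":13.5,"twist":0},{"dx":-0.2,"dy":-0.1,"dz":13.5,"twist":0}]'
python3 -m pendant '[{"dx":0,"dy":0,"dz":0,"twist":0},{"dx":0,"dy":0,"dz":0,"twist":0},{"dx":0,"dy":0,"dz":0,"twist":0},{"dx":0,"dy":0,"dz":0,"twist":0},{"dx":0,"dy":0,"dz":0,"twist":0},{"dx":0,"dy":0,"dz":0,"twist":0}]' 0 50
python3 go.py .456 -.312 .015
```

```text
time: 7.18
eef_pos: [0.456, -0.3104, 0.0158]
tcp_rot: [0.995, -0.101, 0.0, 0.0]
contact_force: [0.3, -0.5, 0.1]
opening: 0.696
finger_force: 0.0
time: 7.92
eef_pos: [0.4563, -0.3115, 0.0164]
tcp_rot: [0.995, -0.101, 0.001, 0.001]
contact_force: [-1.8, -1.1, 5.8]
opening: 0.205
finger_force: 53.1
t 7.925 pos [ 0.4563 -0.3115  0.0164] yaw -11.59 F [-1.8 -1.1  5.8] open 0.205 grip 53.05229723453522
to go cm [-0.02  0.06  0.14]
```

```bash
python3 -m pendant '[{"dx":0,"dy":0,"dz":-1,"twist":0},{"dx":0,"dy":0,"dz":-3,"twist":0},{"dx":0,"dy":0,"dz":-6,"twist":0},{"dx":0,"dy":0,"dz":-9,"twist":0},{"dx":0,"dy":0,"dz":-10,"twist":0},{"dx":0,"dy":0,"dz":-10,"twist":0}]' 0 70
python3 -m pendant '[{"dx":-1,"dy":-2,"dz":0,"twist":-1},{"dx":-2,"dy":-5,"dz":0,"twist":-3},{"dx":-3,"dy":-9,"dz":0,"twist":-6},{"dx":-4,"dy":-13,"dz":0,"twist":-9},{"dx":-5,"dy":-17,"dz":0,"twist":-12},{"dx":-6,"dy":-21,"dz":0,"twist":-15},{"dx":-7,"dy":-25,"dz":0,"twist":-18},{"dx":-7.6,"dy":-28,"dz":0,"twist":-20},{"dx":-7.8,"dy":-28.9,"dz":0,"twist":-20.3},{"dx":-7.8,"dy":-28.9,"dz":0,"twist":-20.3}]'
python3 go.py .4377 -.0124 .016
python3 - <<'E'
from h import *
for n in("scene","top"):
    c=cam(n); cv2.imwrite(f"pics/hold_{n}.png",c["img"][:,:,::-1]); P=cloud(c)
    np.savez(f"hold_{n}.npz",P=P,img=c["img"])
a=cv2.imread("pics/hold_scene.png")[130:330,150:450];b=cv2.imread("pics/hold_top.png")[130:330,180:480]
cv2.imwrite("pics/hold.png",np.vstack([cv2.resize(a,(450,300)),cv2.resize(b,(450,300))]))
E
```

```text
time: 8.68
eef_pos: [0.4555, -0.3101, 0.1151]
tcp_rot: [0.995, -0.101, -0.0, -0.0]
contact_force: [-0.4, 0.3, -2.5]
opening: 0.204
finger_force: 68.2
time: 9.93
eef_pos: [0.4365, -0.0115, 0.1143]
tcp_rot: [0.997, 0.076, -0.001, -0.0]
contact_force: [0.5, 0.7, -2.3]
opening: 0.2
finger_force: 68.6
t 9.925 pos [ 0.4365 -0.0115  0.1143] yaw 8.77 F [ 0.5  0.7 -2.3] open 0.2 grip 68.5676121711731
to go cm [0.12 0.12 9.83]
```

View pics/hold.png

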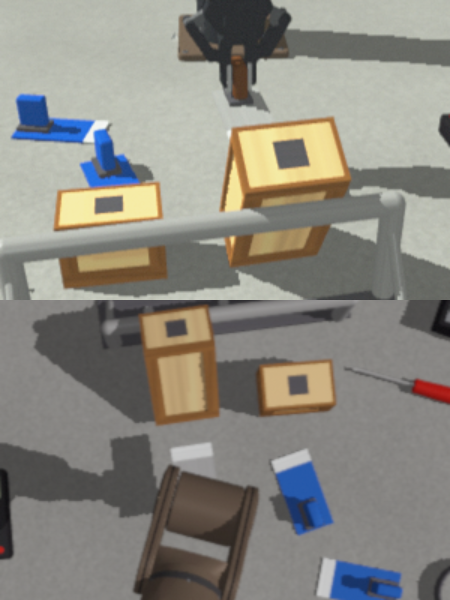

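The blade is held level-looking in line with the leaning crate, with its white tip at crop (192,452), about (308,231) in the top image. I'll measure the tip's position, height and yaw from this same image.

Run:
```python
from h import *
d=np.load("hold_top.npz");P=d["P"];img=d["img"]
hsv=cv2.cvtColor(img,cv2.COLOR_RGB2HSV);Z=np.nan_to_num(P[:,:,2],nan=-1)
m=np.zeros(Z.shape,bool);m[215:260,285:330]=1
m&=(Z>.06)&(Z<.14)&(hsv[:,:,1]<45)&(hsv[:,:,2]>110)
p=P[m];print(m.sum(),p.min(0).round(4),p.max(0).round(4))
A=np.c_[p[:,:2]-p[:,:2].mean(0),np.ones(len(p))];co=np.linalg.lstsq(A,p[:,2],rcond=None)[0];print("slope x,y",co)
r=cv2.minAreaRect((p[:,:2]*1000).astype(np.float32));print(r,cv2.boxPoints(r).round(1).tolist())
```

```text
512 [ 0.4883 -0.0315  0.094 ] [0.5397 0.0349 0.1109]
slope x,y [-0.00799904  0.01768567  0.10161489]
((510.3785400390625, 1.5462417602539062), (53.29905319213867, 59.885013580322266), 8.674356460571289) [[479.5, 27.100000381469727], [488.5, -32.099998474121094], [541.2000122070312, -24.0], [532.2000122070312, 35.20000076293945]]
```

The tip is at (0.537, 0.0056), level, with yaw 8.67°, which matches the TCP. It needs to go down 9.8 cm and then about 7.6 cm forward, with lateral error around 3 mm.

```bash
python3 -m pendant '[{"dx":0,"dy":0,"dz":2,"twist":0},{"dx":0,"dy":0,"dz":5,"twist":0},{"dx":0,"dy":0,"dz":7.5,"twist":0},{"dx":0,"dy":0,"dz":8.8,"twist":0},{"dx":0,"dy":0,"dz":9.4,"twist":0},{"dx":0,"dy":0,"dz":9.7,"twist":0},{"dx":0,"dy":0,"dz":9.8,"twist":0},{"dx":0,"dy":0,"dz":9.8,"twist":0}]'
python3 go.py .5125 -.001 .0165
```

```text
time: 11.02
eef_pos: [0.4378, -0.0118, 0.0179]
tcp_rot: [0.997, 0.076, 0.001, 0.0]
contact_force: [0.1, 0.1, -1.7]
opening: 0.202
finger_force: 68.6
t 11.025 pos [ 0.4378 -0.0118  0.0179] yaw 8.73 F [ 0.1  0.1 -1.7] open 0.202 grip 68.57240080833435
to go cm [7.55 0.06 0.15]
```

```bash
python3 -m pendant '[{"dx":0.5,"dy":0,"dz":0.1,"twist":0},{"dx":1.5,"dy":0,"dz":0.1,"twist":0},{"dx":2.5,"dy":0,"dz":0.1,"twist":0},{"dx":3.5,"dy":0,"dz":0.1,"twist":0},{"dx":4.5,"dy":0,"dz":0.1,"twist":0},{"dx":5.5,"dy":0,"dz":0.1,"twist":0},{"dx":6.5,"dy":0,"dz":0.1,"twist":0},{"dx":7.2,"dy":0,"dz":0.1,"twist":0},{"dx":7.5,"dy":0,"dz":0.1,"twist":0},{"dx":7.5,"dy":0,"dz":0.1,"twist":0}]'
python3 -m pendant '[{"dx":0,"dy":0,"dz":0.1,"twist":0},{"dx":0,"dy":0,"dz":0.1,"twist":0},{"dx":0,"dy":0,"dz":0.1,"twist":0}]'
python3 go.py .5125 -.001 .0165; python3 meas.py
python3 - <<'E'
from h import *
c=cam("scene");cv2.imwrite("pics/in.png",np.vstack([cv2.resize(c["img"][150:350,150:450],(450,300)),cv2.resize(np.load("now.npz")["img"][130:330,180:480],(450,300))])[:,:,::-1])
E
```

```text
time: 12.28
eef_pos: [0.512, -0.0004, 0.0165]
tcp_rot: [0.997, 0.076, 0.001, 0.0]
contact_force: [0.1, -0.2, 0.5]
opening: 0.201
finger_force: 69.0
time: 12.65
eef_pos: [0.512, -0.0004, 0.0164]
tcp_rot: [0.997, 0.076, 0.001, 0.0]
contact_force: [-2.6, 0.3, 6.4]
opening: 0.197
finger_force: 70.0
t 12.65 pos [ 5.12e-01 -4.00e-04  1.64e-02] yaw 8.72 F [-2.6  0.3  6.4] open 0.197 grip 70.01381278038025
to go cm [ 0.04  0.07 -0.01]
crate pts 3262 [ 0.57853712 -0.03836529  0.0287505 ] [0.73270145 0.0792632  0.19708649]
front plane [0.6076 0.014  0.0797] [-0.867 -0.127  0.483] 1141 tilt from n 28.86031147650814 yaw 8.350036231280004
lowest pts (253, 3) [0.58992185 0.00085099 0.04548435]
low edge y range [-0.03802712  0.05052031] min z 0.02875050068497531
squat ((630.3825073242188, -156.6506805419922), (70.70892333984375, 111.08687591552734), 4.829535484313965)
```

View pics/in.png

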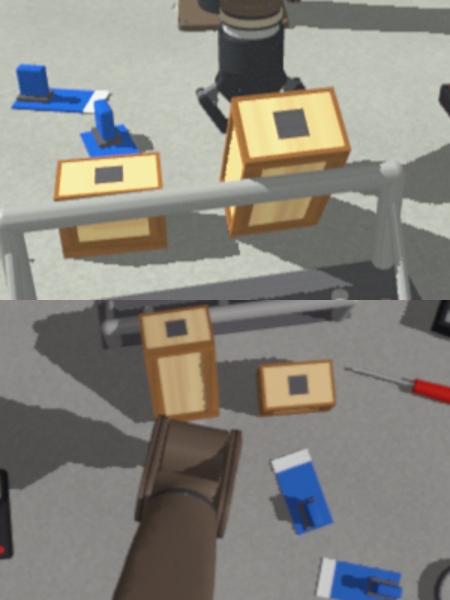

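The blade is under the crate: the tip is about 31 mm past the edge, the bench takes the load, and the crate still leans at 29°. I'll release and lift clear.

```bash
python3 -m pendant '[{"dx":0,"dy":0,"dz":-0.1,"twist":0},{"dx":0,"dy":0,"dz":-0.1,"twist":0},{"dx":0,"dy":0,"dz":-0.1,"twist":0},{"dx":0,"dy":0,"dz":-0.1,"twist":0},{"dx":0,"dy":0,"dz":-0.1,"twist":0}]' 60
python3 -m pendant '[{"dx":0,"dy":0,"dz":-1,"twist":0},{"dx":0,"dy":0,"dz":-3,"twist":0},{"dx":0,"dy":0,"dz":-6,"twist":0},{"dx":0,"dy":0,"dz":-10,"twist":0},{"dx":-1,"dy":4,"dz":-14,"twist":0},{"dx":-1,"dy":10,"dz":-17,"twist":0},{"dx":-1,"dy":16,"dz":-19,"twist":0},{"dx":-1,"dy":22,"dz":-20,"twist":0},{"dx":-1,"dy":27,"dz":-20,"twist":0},{"dx":-1,"dy":30,"dz":-20,"twist":0}]'
python3 -m pendant '[{"dx":0,"dy":0,"dz":0,"twist":0},{"dx":0,"dy":0,"dz":0,"twist":0},{"dx":0,"dy":0,"dz":0,"twist":0}]'
python3 meas.py
python3 - <<'E'
from h import *
c=cam("scene");d=np.load("now.npz");img=d["img"];P=d["P"]
cv2.imwrite("pics/end.png",np.vstack([cv2.resize(c["img"][150:350,150:450],(450,300)),cv2.resize(img[130:330,180:480],(450,300))])[:,:,::-1])
Z=np.nan_to_num(P[:,:,2],nan=-1);m=(Z>.045)&(Z<.06)&(abs(P[:,:,0]-.51)<.04)&(abs(P[:,:,1])<.05)
print("grip",cv2.minAreaRect((P[m][:,:2]*1000).astype(np.float32)),np.median(P[m][:,2]))
E
```

```text
time: 13.38
eef_pos: [0.5113, -0.0004, 0.0162]
tcp_rot: [0.997, 0.076, -0.0, -0.0]
contact_force: [-0.2, -0.7, 0.1]
opening: 0.599
finger_force: 0.0
time: 14.62
eef_pos: [0.547, -0.3013, 0.2175]
tcp_rot: [0.997, 0.075, 0.001, 0.001]
contact_force: [-0.2, 0.4, 0.1]
opening: 0.599
finger_force: 0.0
time: 15.0
eef_pos: [0.547, -0.297, 0.2165]
tcp_rot: [0.997, 0.077, -0.0, -0.0]
contact_force: [0.3, 0.1, 0.0]
opening: 0.6
finger_force: 0.0
crate pts 3316 [ 0.5300042  -0.03841834  0.02676339] [0.73340532 0.07932948 0.19810684]
front plane [0.6057 0.0154 0.0773] [-0.855 -0.133  0.502] 1204 tilt from n 30.135816933818052 yaw 8.84432481720978
lowest pts (321, 3) [0.5869852  0.01087939 0.04527616]
low edge y range [-0.03799121  0.05833656] min z 0.026763392850187584
squat ((630.448486328125, -156.67730712890625), (71.3222885131836, 111.13613891601562), 5.103302955627441)
grip ((512.8867797851562, 2.628476142883301), (40.10782241821289, 17.562776565551758), 10.268789291381836) 0.05333540113091062
```

View pics/end.png

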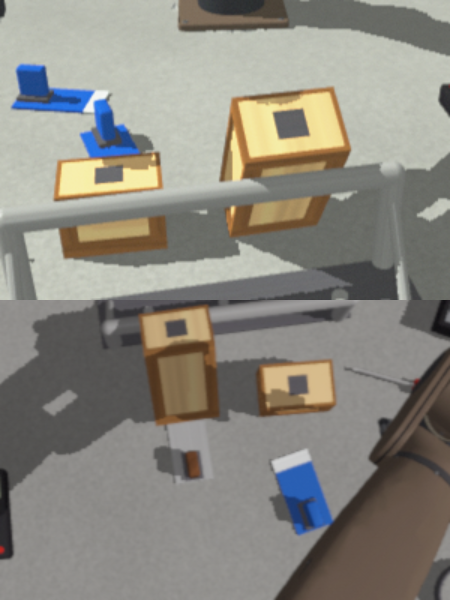

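The picture shows the blade flat under the middle of the raised front edge, with its grip at crop (193,463). The tip is about 32 mm in and about 4 mm off centre, the crate leans at about 30°, the squat crate is unmoved and the arm is clear.

```bash
python3 -c "
from plant import ctrl
print(ctrl.sign_off())"
```

```text
the job is handed in; nothing more can be done
None
```

I handed the job in (no verdict was returned): the tall crate leans on the pipe rest at about 30°, the blade lies flat under the middle of its raised front edge about 32 mm in, and the squat crate has not moved.

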